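Snap the retaining ring into the groove of a filter turret

TASK

The microscope's filter turret is missing its retaining ring: pinch the two upright eyed lugs of the steel ring on the rubber mat together, which spreads the ring, pass it over the head of the turret's spindle, and let it contract into the groove so that it lies flat on the turret's disc, closed around the spindle. Leave the ring there, and do not disturb the other things on the bench.

Things in the scene. Friction and masses are not known exactly. Their poses are not given: they have to be found in the camera images.
- ring: Bright steel spring retaining ring, 110 mm long, 110 g, lying flat, lugs up. Origin: underside, bore centre when relaxed (bore radius 21.5 mm); z up. Its two 7 mm thick arms are hinged at the heel (x = +38 mm), curve round the bore, cross at x = -43 mm (there up to 12 mm high) and end in two upright lugs (see lugs). Pinching the lugs together spreads the arms; let go, they spring shut.
- lugs (a point): Midway between the relaxed lugs, 60 mm from the ring's origin along its -x, 36 mm above its underside; ring's axes. Pinch here, fingertips over 14 mm up, closing along the ring's y. The lugs are upright eyed plates 22 mm long (x), 4 mm thick, tops 50 mm high, at y = +28 and -28 mm: 65 mm over the outside and 0.26 rad out of parallel when relaxed; 9 mm and parallel when pinched to the stop.
- spread_a (a joint): How far the first arm is spread, rad: 0 relaxed, 0.26 at the stop, which takes about 8 N on the lugs; grip with 20 to 30 N so that the held ring does not sag. Fully spread, the bore clears a radius of about 29 mm, its centre 62 mm from the middle of the lugs.
- spread_b (a joint): The same for the other arm.
- turret: Fixed filter turret: white box 180 x 170 x 38 mm bearing a dark steel disc 156 mm across with six round filters, top 54 mm above the bench. From its centre rises the steel spindle: a groove 41 mm in diameter and 17 mm high directly above the disc, then a square-edged head 50 mm in diameter, 9 mm thick. Origin: under the spindle axis at bench height. The ring may point any way about the spindle.
- seat (a point): On the spindle axis at the top of the disc, the floor of the groove (54 mm above the bench; the head's underside is 17 mm and its top 26 mm higher). The fitted ring's underside lies at this height and its origin on this axis.
- mat: Fixed black rubber mat 200 x 160 x 3 mm on which the ring lies. Origin at the centre of its underside.
- objective: Bystander: bare aluminium microscope objective, upright cylinder 32 mm wide, 45 mm tall; origin at its underside.
- slidebox: Bystander: grey plastic slide box 90 x 35 x 30 mm; origin at its underside.
- cleaner: Bystander: white plastic bottle, 44 mm wide, 100 mm tall; origin at its underside.
- driver: Bystander: screwdriver lying on the bench; origin at its underside.
- dish: Bystander: shallow glass dish, 90 mm wide, 18 mm tall; origin at its underside.
- jar: Bystander: small amber glass jar with black cap, 50 mm wide, 60 mm tall; origin at its underside.
- eyepiece: Bystander: black eyepiece, upright, 36 mm wide, 55 mm tall; origin at its underside.

How it is judged:
By the outcome, as a careful person would: the job done as asked, in the order asked, and still so for the second after the job is handed in, with the robot touching nothing.
It also fails if it takes over 45 s, if anything falls off the work surface, if the arm or the gripper's body presses on something with over 40 N, if the wrist force passes 120 N, or if a joint passes its speed limit or range.

ROBOT

A 6-joint arm with a two-finger parallel gripper is mounted at the origin on the work surface. World frame = base frame: x ahead of the robot, y to its left, z up, the work surface at z = 0. Lengths are in m, angles in rad, forces in N, time in s.
With the tool pointing down it reaches from about 0.275 to 0.75 m from the base axis. Payload 10.2 kg.
Tool frame: the origin (TCP) lies at the centre of the arm's flange, where the gripper is bolted on; the fingertips stand env.tip_extent ahead of it and the grasp point (between the pads) lies 155 mm ahead of it (env.tip_extent is the distance from the TCP to the fingertips, in m); z points along the fingers, y is the line along which they close (so a half turn about z gives the same grasp; the last joint's range is limited). The gripper opens to 85 mm and grips with 20 to 120 N. Pads are 22 mm wide; open, the fingers measure 114 mm over their backs; the gripper's body (76 mm by 85 mm) begins 54 mm behind the grasp point. The pads swing forward as they close: fully open they stand 13 mm farther back than shut.
Start: joints at [1.04, 0.313, 1.498, -0, 1.331, -0.223], TCP at [0.159, 0.5, 0.405] pointing down, gripper open.
Joint ranges: [-2.94, 2.94], [-0.97, 2.17], [0.19, 2.56], [-1.23, 4.37], [0.02, 3.11], [-2.88, 2.88]. Speed limits (rad/s): [2.39, 2.39, 3.01, 3.14, 3.14, 3.14].

INTERFACE

Orientations are given as a unit quaternion [x, y, z, w].
In Python, from bench import env, vision, job, finder, monitor gives the robot as it stands. Calls block until the motion is done:
- env.reach(position, orientation): joint-space move of the TCP to a pose.
- env.movel(position, velocity=0.15, frame=None, guard=None): straight line of the TCP; frame=None keeps the orientation; velocity is the mean speed in m/s. With guard (N) it stops when the force on the tool has changed by that much, and returns True; else False.
- env.set_joints(angles): joint-space move.
- env.release() and env.close_gripper(effort=None): open the fingers fully, or close them until they stop; effort is the grip in N (None keeps the last).
- env.hold(seconds).
- env.ik(position, orientation): joint angles nearest the present ones, or None.
- vision.grab_frame(name): name is "side" or "top"; returns a dict with "frame" (400x640x3 uint8, red, green, blue), "range_z" (400x640 float32, m along the optical axis (not along the pixel's ray), 0 where there is no reading), "mtx" (3x3 intrinsics, pixels), "k1" (the pictures are not rectified: a ray, as slopes to the right and down, at radius r is drawn at 1 + k1 r^2 times it, then the intrinsics apply), "view" (4x4, takes a point from world to camera coordinates). Camera axes: x right, y down, z forward; pixel columns grow to the right and rows downward; lengths in m; the calibration is good to about 2 mm. A picture is of the moment at which its call begins.
A pose or a line that the arm cannot do raises env.MotionError and nothing moves.
- job.hand_in(): hands the job in; it is judged then, once.
Trained networks look in the newest picture that a camera, given by its name, has taken for a name from the list of things; names that differ only in an ending like _2 or _b are one class to them, and where a whole thing is asked for, a point or a joint stands for the part that bears it (a point fixed in the world has none). Each returns a list of dicts, best first, with "p" (0 to 1); they miss things now and then, are a little off and sometimes report something else, mostly with a low value. They report only what shows in the picture. A call takes as long as a camera call.
- finder.masks_of(camera, query): "pixels" (400x640 bool, what is visible of it) and "location" ([row, column] in pixels, amid what is visible of it).
- finder.mark_of(camera, query): "location" ([row, column] in pixels: a listed point, or the origin of a listed thing).
Readings, each from a call of its own:
- monitor.get_clock(): time.
- monitor.get_joints(): joint angles.
- monitor.get_qvel(): joint speeds.
- monitor.get_joint_efforts(): joint torques, N m.
- monitor.get_position(): TCP position.
- monitor.get_ee_rot(): TCP orientation.
- monitor.get_contact_force(): force on the tool from outside, world axes, zero at the start.
- monitor.get_ft_torque(): the same for the moment, N m.
- monitor.get_finger_gap(): opening from 0.0 (shut) to 1.0 (fully open).
- monitor.get_gripper_force(): force on a finger pad.
Only numpy, scipy, OpenCV 4.12 (cv2) and the standard library are available. Lean on these libraries where they do the work, as an engineer would, in place of code of your own. Each camera call takes 0.05 s, during which the arm holds its last target. There are 200 camera calls.

## Working session

There is one attempt and no reset: what is moved stays moved. The work goes in short steps, each a Python script; the robot and the scene stay as the last script left them, time stands still between calls to the robot, and variables do not carry over. Pictures are saved under pics/ and viewed, at most 10 in all, crops included, and the job is handed in when it is done.

```bash
mkdir -p pics; cat > h.py <<'E'
import numpy as np, cv2
from bench import env, vision, job, finder, monitor
from scipy.spatial.transform import Rotation as R
def world(f, px, z=None):
    """px Nx2 (row,col) -> world; from depth, or intersect plane z"""
    px=np.atleast_2d(px).astype(float); K=f["mtx"]
    d=np.stack([(px[:,1]-K[0,2])/K[0,0],(px[:,0]-K[1,2])/K[1,1]],1); s=d.copy()
    for _ in range(20): s=d/(1+f["k1"]*(s**2).sum(1,keepdims=True))
    ray=np.c_[s,np.ones(len(s))]; V=f["view"]; Rm,t=V[:3,:3],V[:3,3]
    if z is None:
        D=f["range_z"][px[:,0].astype(int),px[:,1].astype(int)]
        return (ray*D[:,None]-t)@Rm
    o=-Rm.T@t; w=ray@Rm
    return o+w*((z-o[2])/w[:,2])[:,None]
def save(f,n): cv2.imwrite("pics/"+n,cv2.cvtColor(f["frame"],cv2.COLOR_RGB2BGR))
def down(yaw): # tool z down, tool y along world direction yaw
    y=np.array([np.cos(yaw),np.sin(yaw),0]); z=np.array([0,0,-1.]); return R.from_matrix(np.c_[np.cross(y,z),y,z]).as_quat()
E
python3 - <<'E'
from h import *
np.set_printoptions(precision=4,suppress=True)
print(env.tip_extent, monitor.get_ee_rot(), monitor.get_clock())
for c in("top","side"):
    f=vision.grab_frame(c); save(f,c+"0.png")
    print(c,"cam",-f["view"][:3,:3].T@f["view"][:3,3])
    for q,z in(("ring",.003),("lugs",.039),("turret",0),("seat",.054),("mat",0)):
        for r in finder.mark_of(c,q)[:2]: print(q,"mark",r["p"],r["location"],world(f,r["location"],z)[0])
    for q in("ring","turret","cleaner","jar","dish","eyepiece","objective","slidebox","driver"):
        for r in finder.masks_of(c,q)[:1]:
            p=np.argwhere(r["pixels"]); w=world(f,p); w=w[f["range_z"][p[:,0],p[:,1]]>0]
            print(q,"mask",r["p"],len(p),np.percentile(w,2,axis=0),np.percentile(w,98,axis=0))
E
```

```text
0.1734 [ 0.1533  0.9882 -0.0006 -0.0002] 0.0
top cam [0.388  0.0126 1.1637]
ring mark 0.52 [207.4, 397.5] [ 0.5877 -0.2322  0.003 ]
ring mark 0.16 [222.4, 409.5] [ 0.5382 -0.2671  0.003 ]
lugs mark 0.65 [220.5, 407.6] [ 0.5396 -0.253   0.039 ]
lugs mark 0.4 [227.6, 239.6] [0.5319 0.2661 0.039 ]
turret mark 0.55 [230.7, 247.3] [0.5263 0.2499 0.    ]
seat mark 0.58 [227.6, 242.9] [0.5297 0.2525 0.054 ]
mat mark 0.67 [217.3, 400.3] [ 0.5559 -0.2396  0.    ]
mat mark 0.65 [192.1, 324.2] [0.6452 0.0009 0.    ]
ring mask 0.6 207 [ 0.5087 -0.2939 -0.0007] [ 0.6166 -0.2077  0.0536]
turret mask 0.62 3209 [0.4351 0.1674 0.0158] [0.6065 0.333  0.0811]
cleaner mask 0.48 191 [ 0.7559 -0.0338  0.0101] [0.7869 0.0012 0.1014]
jar mask 0.5 232 [0.6051 0.4383 0.0139] [0.6456 0.4772 0.0636]
dish mask 0.79 623 [0.4576 0.474  0.0011] [0.5396 0.5522 0.0196]
objective mask 0.51 69 [ 0.481  -0.0154  0.028 ] [0.5069 0.0091 0.0477]
slidebox mask 0.73 323 [ 0.5962 -0.0184  0.0122] [0.6842 0.0182 0.0336]
driver mask 0.78 325 [ 0.2915 -0.523   0.0099] [ 0.467  -0.4574  0.0288]
side cam [ 0.5434 -1.0448  0.9837]

[... 257 characters left out ...]
5263  0.2513 -0.    ]
seat mark 0.82 [162.9, 293.0] [0.5185 0.2577 0.054 ]
mat mark 0.96 [281.9, 308.4] [ 0.5594 -0.2321 -0.    ]
ring mask 0.94 460 [ 0.5105 -0.2982 -0.0007] [ 0.6201 -0.2044  0.0525]
turret mask 0.59 2017 [0.4352 0.1631 0.0013] [0.6124 0.3287 0.0801]
cleaner mask 0.56 319 [ 0.7602 -0.0413  0.0059] [ 0.7971 -0.0134  0.1004]
jar mask 0.63 228 [ 0.607   0.434  -0.0007] [0.6535 0.4965 0.0629]
dish mask 0.61 304 [ 0.7592 -0.0411  0.0058] [ 0.7951 -0.009   0.1004]
eyepiece mask 0.51 267 [ 0.5943 -0.4844  0.0009] [ 0.6266 -0.451   0.0573]
slidebox mask 0.77 409 [ 0.6012 -0.022  -0.0009] [0.6847 0.0178 0.0327]
driver mask 0.87 662 [ 0.2944 -0.5268 -0.0022] [ 0.4693 -0.4528  0.028 ]
```

```bash
python3 - <<'E'
from h import *
np.set_printoptions(precision=4,suppress=True)
crops=[]
from scipy.optimize import least_squares
for c in("top","side"):
    f=vision.grab_frame(c); D=f["range_z"]
    pix=np.argwhere(D>0); W=world(f,pix)
    m=np.hypot(W[:,0]-.526,W[:,1]-.252)<.045
    h=m&(abs(W[:,2]-.08)<.004); P=W[h]
    (ctr,r),_=cv2.minEnclosingCircle(P[:,:2].astype(np.float32)),0
    print(c,"head n",h.sum(),"mean",P.mean(0),"minmax",P.min(0),P.max(0),"circ",ctr)
    l=(np.hypot(W[:,0]-.536,W[:,1]+.257)<.05)&(W[:,2]>.02); L=W[l].astype(np.float32)
    _,lab,C=cv2.kmeans(L,2,None,(3,50,1e-5),5,0)
    for k in(0,1):
        Q=L[lab[:,0]==k]; u=np.linalg.svd(Q[:,:2]-Q[:,:2].mean(0))[2][0]; print(" lug",len(Q),Q.mean(0),Q.min(0),Q.max(0),"dir",np.arctan(u[1]/u[0]))
    print(" mid",C.mean(0),"perp yaw",np.arctan2(*(C[1]-C[0])[[1,0]]))
    m2=(np.hypot(W[:,0]-.57,W[:,1]+.24)<.07)&(W[:,2]>.006)&(W[:,2]<.016); 
    d=np.array([.87,.49]); a=W[m2][:,:2]@d; Q=W[m2]
    print(" arms n",m2.sum(),"mean",Q.mean(0),"far",Q[np.argsort(a)[-4:]])
    r,cc=((215,400) if c=="top" else (280,308))
    crops.append(cv2.resize(f["frame"][r-45:r+45,cc-60:cc+60],(400,300),interpolation=cv2.INTER_CUBIC))
    r,cc=((228,245) if c=="top" else (170,295))
    crops.append(cv2.resize(f["frame"][r-45:r+45,cc-60:cc+60],(400,300),interpolation=cv2.INTER_CUBIC))
im=np.vstack([np.hstack(crops[:2]),np.hstack(crops[2:])])
cv2.imwrite("pics/crops.png",im[:,:,::-1])
E
```

```text
top head n 215 mean [0.5222 0.2531 0.08  ] minmax [0.4985 0.2285 0.076 ] [0.5469 0.2774 0.0839] circ (0.522638201713562, 0.2538323998451233)
 lug 31 [ 0.5447 -0.2879  0.0404] [ 0.5372 -0.2974  0.0202] [ 0.5512 -0.2791  0.0543] dir 0.82916903
 lug 30 [ 0.5151 -0.2408  0.0413] [ 0.5052 -0.246   0.0201] [ 0.5259 -0.2372  0.0541] dir 0.29796115
 mid [ 0.5299 -0.2643  0.0409] perp yaw 2.1317325
 arms n 255 mean [ 0.573  -0.2382  0.0092] far [[ 0.6342 -0.2299  0.0066]
 [ 0.6154 -0.1931  0.0073]
 [ 0.6343 -0.2267  0.0065]
 [ 0.6312 -0.2135  0.007 ]]
side head n 97 mean [0.5258 0.253  0.0796] minmax [0.5018 0.2284 0.076 ] [0.5503 0.2791 0.0837] circ (0.5260909199714661, 0.2551804482936859)
 lug 69 [ 0.5188 -0.2438  0.0378] [ 0.5075 -0.2488  0.0204] [ 0.5289 -0.2379  0.0536] dir 0.24721748
 lug 55 [ 0.5479 -0.2919  0.0388] [ 0.541  -0.3016  0.0204] [ 0.5547 -0.2801  0.0546] dir 0.8739372
 mid [ 0.5333 -0.2679  0.0383] perp yaw -1.0275733
 arms n 249 mean [ 0.5722 -0.2412  0.0097] far [[ 0.6176 -0.2102  0.0096]
 [ 0.6201 -0.2146  0.0103]
 [ 0.6206 -0.2087  0.0077]
 [ 0.6356 -0.2339  0.007 ]]
```

View pics/crops.png

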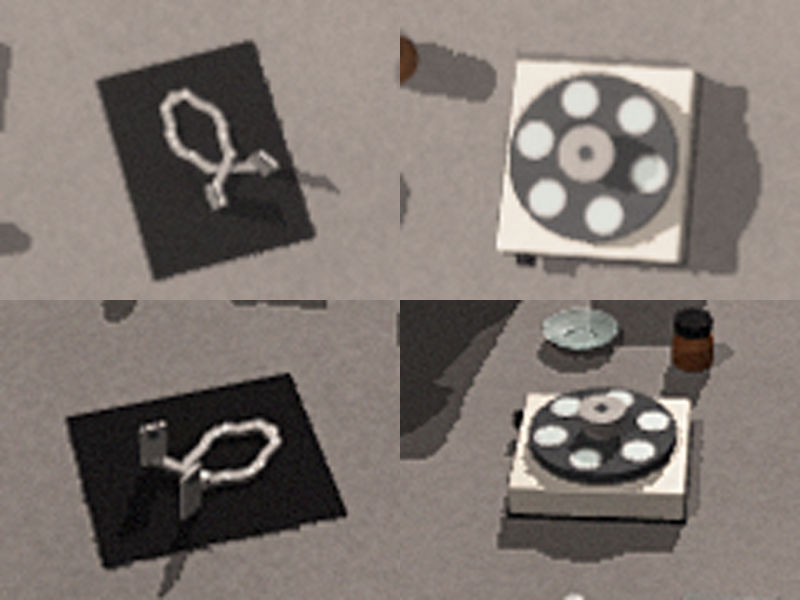

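View pics/side0.png

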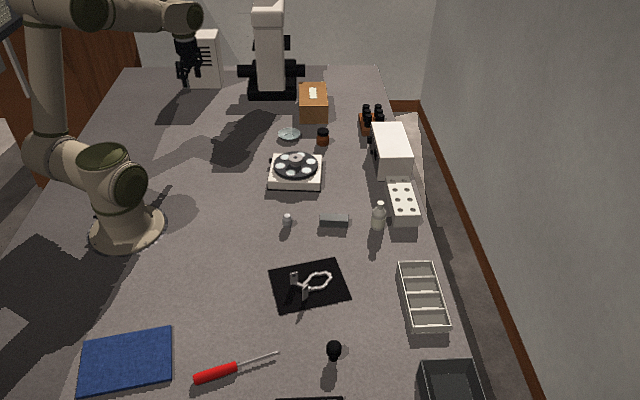

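```bash
python3 - <<'E'
from h import *
np.set_printoptions(precision=4,suppress=True)
print(monitor.get_clock())
yaw=.555; g=np.array([.5316,-.266]); 
cands=[(down(yaw+s*np.pi/2),down(s*np.pi/2)) for s in(1,-1)]
S=np.array([.5242,.2538])
for qa,qb in cands: print(env.ik([*g,.194],qa),env.ik([S[0]-.062,S[1],.35],qb))
qa=min(cands,key=lambda c:abs(env.ik([*g,.194],c[0])[5]) )[0]
env.reach([*g,.275],qa)
print("guard",env.movel([*g,.195],velocity=.08,guard=8),monitor.get_position())
env.close_gripper(25); env.hold(.2)
print(monitor.get_finger_gap(),monitor.get_gripper_force(),monitor.get_contact_force(),monitor.get_clock())
env.movel([*g,.26],velocity=.08); env.hold(.2)
print(monitor.get_finger_gap(),monitor.get_contact_force(),monitor.get_ft_torque(),monitor.get_clock())
f=vision.grab_frame("side"); cv2.imwrite("pics/lift.png",cv2.resize(f["frame"][190:340,220:420],(800,600))[:,:,::-1])
E
```

```text
1.6
[-0.6609  0.6965  1.4923 -0.      0.9528 -2.7867] [ 0.2798  0.3666  1.5715 -0.      1.2035 -1.291 ]
[-0.6609  0.6965  1.4923 -0.      0.9528  0.3549] [ 0.2798  0.3666  1.5715 -0.      1.2035  1.8506]
guard False [ 0.5318 -0.2661  0.1956]
0.054212854613207684 26.464146673679352 [ 0.7506 -5.6561  9.5618] 6.6833
0.05246146518098872 [ 0.6849 -0.626  -1.1156] [0.0114 0.0451 0.0087] 7.85
```

View pics/lift.png

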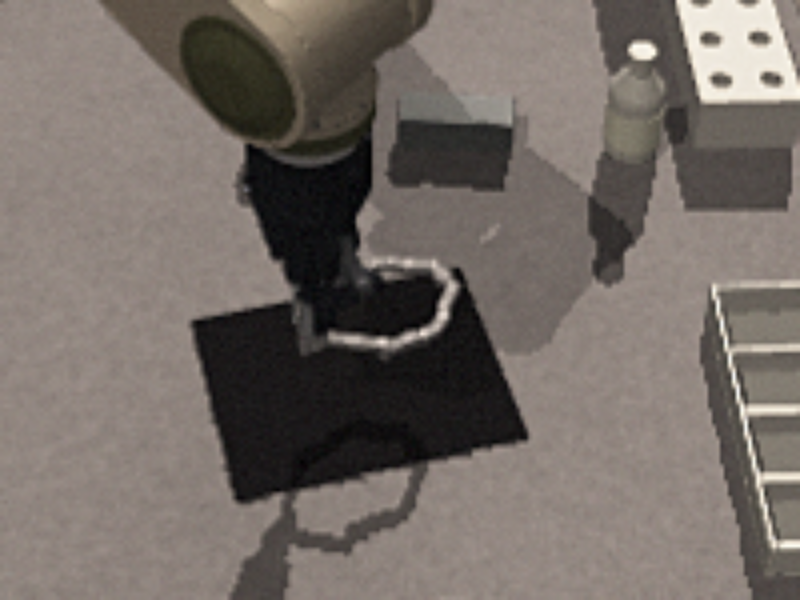

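```bash
cat >> h.py <<'E'
def ringfit(cam,S,zr):
    """held ring's point cloud near spindle S with underside about zr"""
    f=vision.grab_frame(cam); px=np.argwhere(f["range_z"]>0); W=world(f,px)
    m=(abs(W[:,0]-S[0])<.06)&(abs(W[:,1]-S[1])<.05)&(abs(W[:,2]-zr-.005)<.014)
    return f,W[m],px[m]
E
python3 - <<'E'
from h import *
np.set_printoptions(precision=4,suppress=True)
S=np.array([.5242,.2538])
p=monitor.get_position(); env.movel([p[0],p[1],.31],velocity=.12)
env.reach([S[0]-.062,S[1],.31],down(-np.pi/2)); env.hold(.2)
print(monitor.get_position(),monitor.get_joints(),monitor.get_finger_gap(),monitor.get_clock())
for c in("top","side"):
    f,W,px=ringfit(c,S,.117)
    print(c,len(W),np.percentile(W,[1,50,99],axis=0))
    if len(W): 
        n=W[:,2]>0; A=np.c_[W[:,:2]-S,np.ones(len(W))]; print("plane",np.linalg.lstsq(A,W[:,2],rcond=None)[0])
        for x in np.arange(-.03,.051,.01):
            q=W[abs(W[:,0]-S[0]-x)<.005]; 
            if len(q): print("  x%+.3f"%x,q[:,1].min(),q[:,1].max(),q[:,1].mean(),q[:,2].mean())
    r,cc=(228,245) if c=="top" else (160,293)
    cv2.imwrite(f"pics/hov_{c}.png",cv2.resize(f["frame"][r-50:r+40,cc-60:cc+60],(600,450))[:,:,::-1])
cv2.imwrite("pics/hov.png",np.hstack([cv2.resize(cv2.imread(f"pics/hov_{c}.png"),(400,300)) for c in("top","side")]))
E
```

```text
[0.4625 0.2534 0.31  ] [ 0.2788  0.4117  1.6198 -0.      1.1101  1.8504] 0.057661124745469354 10.5667
top 123 [[0.482  0.2131 0.1162]
 [0.5367 0.2248 0.1235]
 [0.5659 0.2663 0.1307]]
plane [-0.0566  0.0574  0.1252]
  x-0.030 0.2148403927811665 0.22771250548235292 0.22052145458054043 0.12648891150122954
  x-0.020 0.21679788694885974 0.2234537790339031 0.21993198969429156 0.12277385195837232
  x-0.010 0.2149138003619595 0.22359435630571234 0.21843020769965552 0.12213016051392193
  x+0.000 0.21234410655188565 0.21746687412756793 0.21524605235698133 0.1211783972943509
  x+0.010 0.21396005850500469 0.22353706991843492 0.21790591943250243 0.12284780508710927
  x+0.020 0.2177199319415945 0.23211161284027676 0.22463861529917023 0.1228960102448765
  x+0.030 0.22883833291741174 0.2657653034168673 0.2449491499126965 0.12245194057313774
  x+0.040 0.23489405858853943 0.26725189936152377 0.25084168961679204 0.1234910739168175
side 191 [[0.4667 0.2117 0.1144]
 [0.5202 0.2476 0.1217]
 [0.5678 0.2936 0.1305]]
plane [-0.0334 -0.0195  0.1216]
  x-0.030 0.2169330494328692 0.28693484638826183 0.24901322175094395 0.12263427291314406
  x-0.020 0.2140967858578899 0.2902254191344824 0.2500739643427902 0.12115327543009445
  x-0.010 0.2112764711832631 0.28667198691285417 0.2510002648129758 0.12100970921875603
  x+0.000 0.21176371376206418 0.2935860848735238 0.24921722405888125 0.1204128080551739
  x+0.010 0.2110565334792704 0.2951153377138775 0.2487584312761833 0.12137451256769506
  x+0.020 0.2178133737783251 0.29062122740925456 0.2500812804596978 0.12101555213761597
  x+0.030 0.22431376736147773 0.288024591099288 0.2501117634102159 0.12027386430923488
  x+0.040 0.23209240038974316 0.26701090066152117 0.24916263753666515 0.12178315640579197
```

View pics/hov.png

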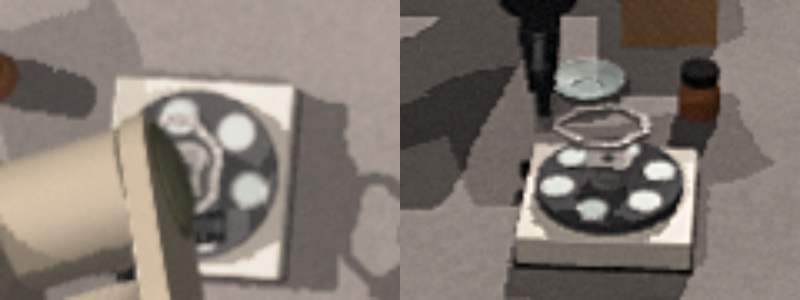

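```bash
cat >> h.py <<'E'
from scipy.optimize import least_squares
def fitring(cam,S,zr,n=3):
    P=[]
    for _ in range(n):
        f,W,px=ringfit(cam,S,zr); P.append(world(f,px[W[:,2]<zr+.02],zr+.0045)[:,:2])
    P=np.vstack(P)
    P=P[P[:,0]>S[0]-.022]
    def res(p):
        u=P-p[:2]; c,s=np.cos(p[2]),np.sin(p[2]); x=u[:,0]*c+u[:,1]*s; y=-u[:,0]*s+u[:,1]*c
        # p = bore centre of spread ring; arc centres at +3.3,+-9.8 ; hinge at +40
        a=np.hypot(x-3.3e-3,np.abs(y)-9.8e-3)-.025
        return a
    r=least_squares(res,[*S,0],loss="soft_l1",f_scale=.002)
    return r.x,np.abs(r.fun).mean(),len(P),P
E
python3 - <<'E'
from h import *
np.set_printoptions(precision=4,suppress=True)
S=np.array([.5242,.2538])
for c in("side","top"):
    x,e,n,P=fitring(c,S,.117); print(c,x,e,n,P.min(0),P.max(0))
    for k in(-1,1):
        q=P[(k*(P[:,1]-S[1])>.01)]; q=q[abs(q[:,0]-S[0])<.015]
        if len(q): print(k,q.mean(0),np.percentile(q[:,1],[3,97]))
f=vision.grab_frame("side"); print(monitor.get_clock())
W=world(f,np.argwhere(f["range_z"]>0)); m=(np.hypot(*(W[:,:2]-S).T)<.045)&(abs(W[:,2]-.08)<.004); print(m.sum(),W[m].mean(0),W[m].min(0),W[m].max(0))
E
```

```text
side [0.529  0.25   0.0199] 0.005187905137693565 380 [0.5031 0.2076] [0.5681 0.2929]
-1 [0.5241 0.2161] [0.2076 0.2259]
1 [0.5239 0.2841] [0.2743 0.2928]
top [ 0.5283  0.2493 -0.895 ] 0.0022816423767118947 300 [0.5022 0.2117] [0.5668 0.2673]
-1 [0.5234 0.218 ] [0.2141 0.2232]
11.0167
83 [0.5252 0.2494 0.0797] [0.5021 0.2291 0.0768] [0.5503 0.2721 0.0832]
```

```bash
python3 - <<'E'
from h import *
np.set_printoptions(precision=4,suppress=True)
S=np.array([.5242,.2538]); t=np.array([S[0]-.062,S[1]+.0025])
env.movel([*t,.29],velocity=.06); env.hold(.2)
x,e,n,P=fitring("side",S,.097,1)
for k in(-1,1):
    q=P[(k*(P[:,1]-S[1])>.02)]; q=q[abs(q[:,0]-S[0])<.015]; print(k,len(q),q.mean(0))
print("heel",P.max(0), monitor.get_contact_force())
g=env.movel([*t,.258],velocity=.03,guard=4)
print(g,monitor.get_position(),monitor.get_contact_force(),monitor.get_ft_torque(),monitor.get_clock())
if not g:
    g=env.movel([*t,.2455],velocity=.03,guard=4)
    print(g,monitor.get_position(),monitor.get_contact_force(),monitor.get_ft_torque(),monitor.get_clock())
f=vision.grab_frame("side"); cv2.imwrite("pics/down.png",cv2.resize(f["frame"][115:205,233:353],(600,450),interpolation=cv2.INTER_CUBIC)[:,:,::-1])
E
```

```text
-1 27 [0.5232 0.2193]
1 24 [0.5225 0.286 ]
heel [0.5681 0.2926] [-0.5343 -0.2895 -0.8498]
False [0.4622 0.2563 0.2582] [ 0.2032 -0.6511 -0.7078] [0.0348 0.0573 0.0357] 12.9667
True [0.4622 0.2564 0.2479] [-0.4405  1.6377  3.241 ] [0.0912 0.0216 0.0018] 13.3417
```

View pics/down.png

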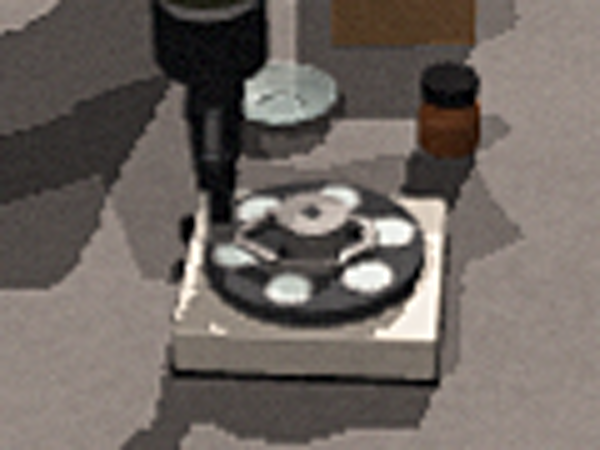

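```bash
python3 - <<'E'
from h import *
np.set_printoptions(precision=4,suppress=True)
env.release(); env.hold(.3); print(monitor.get_finger_gap(),monitor.get_contact_force())
p=monitor.get_position(); env.movel([p[0],p[1],.36],velocity=.1)
env.reach([.30,.10,.40],down(-np.pi/2)); env.hold(.3)
print(monitor.get_contact_force(),monitor.get_clock())
ims=[]
S=np.array([.5242,.2538])
for c,(r,cc) in(("top",(228,245)),("side",(165,293))):
    f=vision.grab_frame(c); ims.append(cv2.resize(f["frame"][r-45:r+45,cc-34:cc+34],(400,529),interpolation=cv2.INTER_CUBIC))
    W=world(f,np.argwhere(f["range_z"]>0)); d=W[:,:2]-S; h=np.hypot(*d.T)
    l=W[(h<.09)&(h>.035)&(W[:,2]>.075)]; print(c,"lugs",len(l),l.mean(0),l.min(0),l.max(0))
    for q in finder.masks_of(c,"ring")[:1]:
        px=np.argwhere(q["pixels"]); w=world(f,px); print(q["p"],np.percentile(w,[2,98],axis=0)); a=w[(w[:,0]>S[0]+.025)]; print("heel z",a[:,2].mean() if len(a) else None,len(a))
cv2.imwrite("pics/fin.png",np.hstack(ims)[:,:,::-1])
E
```

```text
0.9995749957015394 [-0.0626 -0.2717 -0.4142]
[0.6753 0.1461 0.1092] 16.925
top lugs 51 [0.4614 0.2539 0.095 ] [0.4499 0.2228 0.0752] [0.4709 0.2845 0.1068]
0.79 [[0.454  0.2236 0.0513]
 [0.5614 0.2829 0.1045]]
heel z 0.058828194890545665 43
side lugs 96 [0.4642 0.254  0.0901] [0.4534 0.2199 0.075 ] [0.4747 0.2912 0.1055]
0.79 [[0.4542 0.2206 0.0536]
 [0.5605 0.2858 0.1041]]
heel z 0.059314338207855935 26
```

View pics/fin.png

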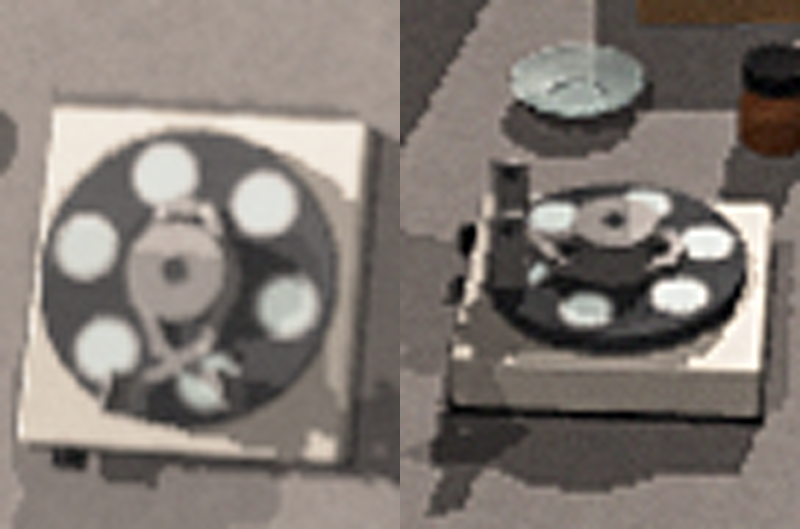

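The final picture shows the ring around the spindle. It lies flat with the lug tops at 0.104 m (0.054 + 0.050). The arms cross at about (360,175) in the left crop, and the lugs have sprung apart, centred on the spindle.

```bash
python3 -c "
from h import *
print(job.hand_in())"
```

```text
the job is handed in; nothing more can be done
None
```

The retaining ring is fitted in the spindle groove, flat on the turret's disc and closed around the spindle, and the job was handed in at about 17 s on the robot's clock; I took no final look at the bystander objects.

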